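Tap the display padlock back to the middle of its turntable

ROBOT

A 6-joint arm with a two-finger parallel gripper is mounted at the origin on the work surface. World frame = base frame: x ahead of the robot, y to its left, z up, the work surface at z = 0. Lengths are in m, angles in degrees, forces in N, time in s.
With the tool pointing down it reaches from about 0.3 to 0.75 m from the base axis. Payload 8.5 kg.
Tool frame: the origin (TCP) lies on the mounting face of the last link; the fingertips stand tip_extent ahead of it and the grasp point (between the pads) lies 155 mm ahead of it (tip_extent is the distance from the TCP to the fingertips, in m); z points along the fingers, y is the line along which they close (so a half turn about z gives the same grasp; the last joint's range is limited). The gripper opens to 85 mm and grips with 20 to 120 N. Pads are 22 mm wide; open, the fingers measure 114 mm over their backs; the gripper's body (76 mm by 85 mm) begins 54 mm behind the grasp point. The pads swing forward as they close: fully open they stand 13 mm farther back than shut.
Start: joints at [61.347, 21.807, 74.336, -0, 83.858, -12.336], TCP at [0.155, 0.528, 0.405] pointing down, gripper open.
Joint ranges: [-178.18, 178.18], [-50.72, 133.34], [12.68, 142.11], [-81.47, 261.47], [9.98, 163.14], [-165.26, 165.26]. Speed limits (degrees/s): [136.94, 136.94, 180, 180, 180, 180].

INTERFACE

Orientations are given as a 3x3 rotation matrix whose columns are the frame's x, y, z axes.
In Python, from rig import observe, get_image, camera_params, close_job, tip_extent gives the robot as it stands.
- The arm moves only by the shell command python3 -m creep 'ROWS' [FORCE]. ROWS is JSON, a list of rows, each an object with "jaw": the gripper's target within -1 to 1 (shut at 1, half-way at 0, fully open at -1); "travel": the shift along the world's x, y, z in mm, a list of three; "roll": the turn about the world's z in rad. A call has 1 to 12 rows; each row is the pose to reach, as a shift and turn from the pose commanded when the call began; what a row does not reach only later rows make up. A row lasts 1/10 s, in which the tool goes at most 50 mm and 8.59 degrees, less where a joint would pass 70% of its speed; a pose out of reach is approached as far as the arm can. A call with a gripper value outside its range is refused whole. The fingers move at their own pace and stop on an object; FORCE is the grip in N (left out, the last holds). Time passes only in rows, so rows that repeat a pose let the fingers close. It gives the time, the measured TCP pose, the force, the opening and the grip force at its end, in the units of the state.
- observe(): the state, without advancing time (a new reading comes with each control period).
- get_image(name): name is "scene" or "top" or "wrist"; returns (picture, depth): 420x560x3 uint8, red, green, blue; 420x560 float32, m along the optical axis (not along the pixel's ray), 0 where there is no reading.
- camera_params(name): a dict with "mtx" (3x3 intrinsics, pixels), "extrinsics" (4x4, takes a point from camera to world coordinates). Camera axes: x right, y down, z forward; pixel columns grow to the right and rows downward; lengths in m; the calibration is good to about 2 mm. The wrist camera is an equidistant fisheye: a pixel r from the principal point sees the ray r / f radians off the axis. A picture is of the moment at which its call begins: read the wrist's pose just before it. camera_params takes no time and is no camera call; for the wrist camera it gives the pose at the moment of the call.
- close_job(): hands the job in; it is judged then, once.
The state is a dict: "time_s": time; "q": joint angles; "qvel": joint speeds; "joint_efforts": joint torques, N m; "position": TCP position; "tool_rot": TCP orientation; "ft_force": force on the tool from outside, world axes, zero at the start; "wrist_torque": the same for the moment, N m; "grip_width": finger opening in m; "gripper_force": force on a finger pad.
Only numpy, scipy, OpenCV 4.12 (cv2) and the standard library are available. Lean on these libraries where they do the work, as an engineer would, in place of code of your own. Each camera call takes 0.05 s, during which the arm holds its last target. There are 200 camera calls.

TASK

The steel combination padlock on the little display turntable has been knocked off-centre and will be thrown off when the disc turns. Tap it back to the middle of the disc, within half a centimetre, with light low touches of the fingertips: do not grip it or pick it up, do not topple it or send it skidding. Leave it standing upright there with your hand clear, and everything else on the counter as it is.

Things in the scene. Friction and masses are not known exactly. Their poses are not given: they have to be found in the camera images.
- padlock: steel combination padlock, upright on the disc, 0.2-0.3 kg, tippy. Flat-sided body 26 mm thick (own x), 42 wide (own y), 40 tall; dials flush in the front (-x); 7 mm shackle arches over it to 62 mm, within the outline. Origin: centre of underside. It slides if pushed low; a push over about 15 mm above the disc may tip it, soonest across the 26 mm. Pushed slowly it stops with the push.
- turntable: white round display turntable, fixed to the counter, switched off, its disc does not turn. Housing 92 mm in diameter and 29 mm tall; on it a flat disc 76 mm in diameter whose top lies 40 mm above the counter. The disc is concentric with the housing, with a thin grey printed ring 61 mm in diameter concentric on it. Origin: centre of its underside.
- disc_center (a point): centre of the top face of the turntable's disc, where the middle of the padlock's underside belongs
- euro_cylinder: bystander: brass euro-profile lock cylinder lying on its side near the turntable, 33 x 60 mm and 17 mm tall; origin under it
- key_shell: bystander: black remote key shell lying near the turntable, 71 x 34 mm and 12 mm tall; origin under it
- brass_padlock: bystander: small brass keyed padlock lying flat near the turntable, 51 x 34 mm and 14 mm tall; origin under it
- cutter_tin: bystander: round blue tin of spare cutters on the left, 83 mm in diameter, 48 mm tall; origin under it
- screwdriver: bystander: screwdriver lying on the right, 180 mm long; origin under it
- brush: bystander: bench brush lying on the left, 170 mm long; origin under it
- counter_bell: bystander: steel counter bell at the near right, 62 mm in diameter, 42 mm tall; origin under it
There are look-alikes about, which are no part of the job. Several things have the shape of the padlock; the one meant has the colours described above.

How it is judged:
By the outcome, as a careful person would: the job done as asked, in the order asked, and still so for the second after the job is handed in, with the robot touching nothing.
It also fails if it takes over 67 s, if anything falls off the work surface, if the arm or the gripper's body presses on something with over 40 N, if the wrist force passes 120 N, or if a joint passes its speed limit or range.

## Working session

There is one attempt and no reset: what is moved stays moved. The work goes in short steps, Python scripts to look and compute and a shell command to move; the robot and the scene stay as the last step left them, time stands still between calls to the robot, and variables do not carry over. Pictures are saved under pics/ and viewed, at most 10 in all, crops included, and the job is handed in when it is done.

```bash
mkdir -p pics; python3 - <<'E'
from rig import *
import cv2,numpy as np
print(tip_extent() if callable(tip_extent) else tip_extent)
s=observe();print(s['time_s'],s['position'],s['tool_rot'],s['grip_width'])
for n in ['scene','top']:
    p,d=get_image(n);np.savez(''+n,p=p,d=d);cv2.imwrite(f'pics/{n}0.png',p[...,::-1])
    c=camera_params(n);print(n,c['mtx'],c['extrinsics'])
E
```

```text
0.1734
0.0 [0.15451059 0.5278043  0.4040867 ] [[-9.59715165e-01  2.80973718e-01 -7.55842174e-04]
 [ 2.80974524e-01  9.59714267e-01 -1.35766686e-03]
 [ 3.43923812e-04 -1.51534587e-03 -9.99998793e-01]] 0.08546322820841107
scene [[446.56505315   0.         280.11922105]
 [  0.         446.56505315 207.28548129]
 [  0.           0.           1.        ]] [[ 0.35792424  0.51801049 -0.77688826  1.27410662]
 [ 0.93360068 -0.21344161  0.28780628 -0.25952686]
 [-0.01673361 -0.82831625 -0.56001087  0.58883172]
 [ 0.          0.          0.          1.        ]]
top [[391.73263506   0.         276.27292994]
 [  0.         391.73263506 213.11935463]
 [  0.           0.           1.        ]] [[-0.01313772 -0.99221933  0.12380708  0.41525281]
 [-0.99963729  0.01012189 -0.02495672  0.03975258]
 [ 0.02350937 -0.12409005 -0.99199242  0.97453303]
 [ 0.          0.          0.          1.        ]]
```

View pics/top0.png

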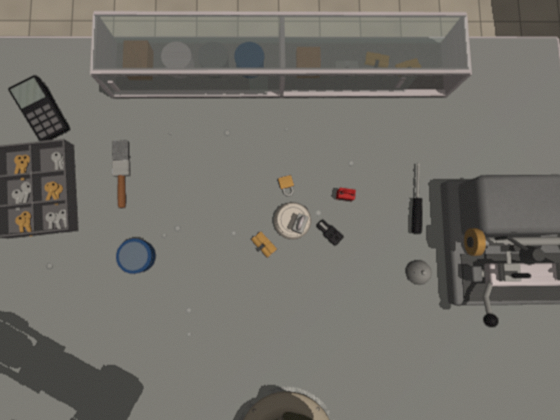

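View pics/scene0.png

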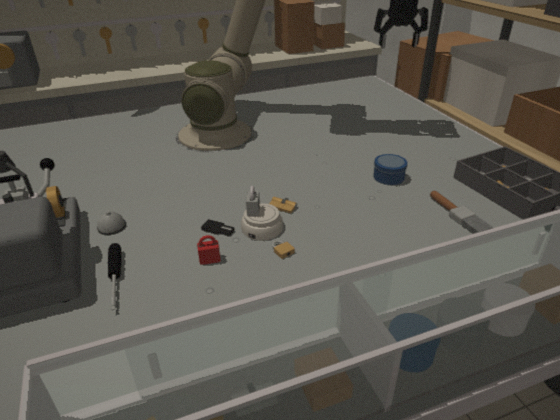

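The top picture shows the white turntable at about (292,220). Candidates for the padlock are the steel one on the disc (300,222), the red one standing on the counter (346,194) and the brass one lying flat (287,185). By colour and place, I choose the steel one at (300,222). The scene picture agrees: steel at (253,203), red at (208,252).

```bash
cat > h.py <<'E'
import numpy as np
from rig import camera_params
def cloud(d,c):
    K=c['mtx'];v,u=np.mgrid[:d.shape[0],:d.shape[1]]
    P=np.stack([(u-K[0,2])/K[0,0]*d,(v-K[1,2])/K[1,1]*d,d],-1)
    E=c['extrinsics'];return P@E[:3,:3].T+E[:3,3]
E
python3 - <<'E'
from h import *
import cv2
z=np.load('top.npz');P=cloud(z['d'],camera_params('top'))
b=P[195:247,265:322].reshape(-1,3);ok=z['d'][195:247,265:322].ravel()>0;b=b[ok]
print('counter z',np.median(P[150:170,200:260,2]))
h=b[(b[:,2]>.02)&(b[:,2]<.05)];print('housing+disc',h[:,:2].min(0),h[:,:2].max(0),(h[:,:2].min(0)+h[:,:2].max(0))/2)
k=b[(b[:,2]>.06)];print('lock',len(k),k.mean(0),k.min(0),k.max(0))
for n,(r0,r1,c0,c1) in dict(red=(180,208,330,362),key=(215,250,312,348),cyl=(228,262,248,280),brass=(170,200,274,300)).items():
    q=P[r0:r1,c0:c1].reshape(-1,3);q=q[q[:,2]>.007];print(n,q.min(0).round(3),q.max(0).round(3))
a=cv2.resize(z['p'][170:265,240:370],None,fx=6,fy=6,interpolation=2)
cv2.imwrite('pics/c1.png',a[...,::-1])
E
```

```text
counter z 0.0003619643337559042
housing+disc [ 0.47245136 -0.06711853] [0.55895151 0.02161235] [ 0.51570144 -0.02275309]
lock 215 [ 0.50236147 -0.03633818  0.08275564] [ 0.48047373 -0.05580241  0.0606972 ] [ 0.5246304  -0.01865748  0.10519705]
red [ 0.415 -0.177  0.007] [0.593 0.04  0.975]
key [ 0.415 -0.149  0.007] [0.518 0.04  0.975]
cyl [0.415 0.01  0.007] [0.498 0.078 0.975]
brass [ 0.415 -0.027  0.007] [0.631 0.04  0.975]
```

View pics/c1.png

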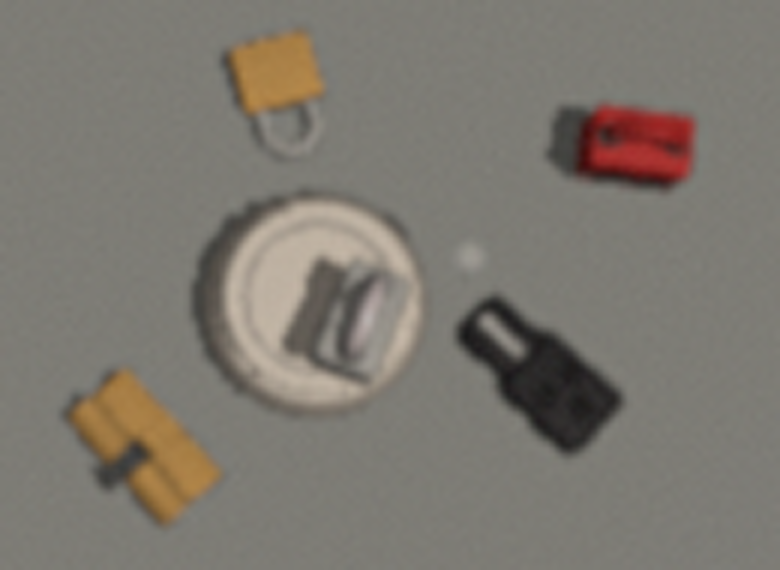

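The crop shows the steel padlock standing on the disc at crop (365,320), right and low of the disc centre (320,300). The red one at (640,145) and the brass one at (278,75) are off the turntable. The choice is confirmed. Next I go over it for a close look with the wrist camera.

```bash
python3 - <<'E'
from rig import *
import numpy as np
s=observe();T=np.eye(4);T[:3,:3]=s['tool_rot'];T[:3,3]=s['position'];c=camera_params('wrist')
print((np.linalg.inv(T)@c['extrinsics']).round(3),c['mtx'])
E
R='x'; python3 -m creep '[{"jaw":0,"travel":[27,-42,0],"roll":0},{"jaw":1,"travel":[54,-84,0],"roll":0},{"jaw":1,"travel":[81,-126,0],"roll":0},{"jaw":1,"travel":[108,-168,0],"roll":0},{"jaw":1,"travel":[135,-210,0],"roll":0},{"jaw":1,"travel":[162,-252,0],"roll":0},{"jaw":1,"travel":[189,-294,0],"roll":0},{"jaw":1,"travel":[216,-336,0],"roll":0},{"jaw":1,"travel":[243,-378,0],"roll":0},{"jaw":1,"travel":[270,-420,0],"roll":0},{"jaw":1,"travel":[297,-462,0],"roll":0},{"jaw":1,"travel":[320,-490,0],"roll":0}]'
```

```text
[[ 0.    -0.954 -0.301  0.077]
 [ 1.     0.    -0.    -0.   ]
 [ 0.    -0.301  0.954  0.031]
 [ 0.     0.     0.     1.   ]] [[325.1922621    0.         283.59679123]
 [  0.         325.1922621  207.7860696 ]
 [  0.           0.           1.        ]]
time_s: 1.3
position: [0.4755, 0.0351, 0.4045]
tool_rot: [[-0.959, 0.283, -0.0], [0.283, 0.959, -0.0], [0.0, -0.0, -1.0]]
ft_force: [0.2, 0.6, 0.1]
grip_width: -0.0
gripper_force: 0.0
```

```bash
python3 -m creep '[{"jaw":1,"travel":[35,-25,0],"roll":0},{"jaw":1,"travel":[70,-50,-20],"roll":0},{"jaw":1,"travel":[105,-70,-50],"roll":0},{"jaw":1,"travel":[110,-77,-85],"roll":0},{"jaw":1,"travel":[110,-77,-105],"roll":0},{"jaw":1,"travel":[110,-77,-105],"roll":0},{"jaw":1,"travel":[110,-77,-105],"roll":0}]'
python3 - <<'E'
from rig import *
import cv2,numpy as np,pickle
c=camera_params('wrist');p,d=get_image('wrist');pickle.dump((c,p,d),open('w1.pkl','wb'))
cv2.imwrite('pics/w1.png',p[...,::-1])
E
```

```text
time_s: 2.0
position: [0.5846, -0.0391, 0.3003]
tool_rot: [[-0.96, 0.281, 0.0], [0.281, 0.96, 0.0], [-0.0, 0.0, -1.0]]
ft_force: [0.3, -0.3, 0.5]
grip_width: -0.0002
gripper_force: 0.0
```

View pics/w1.png

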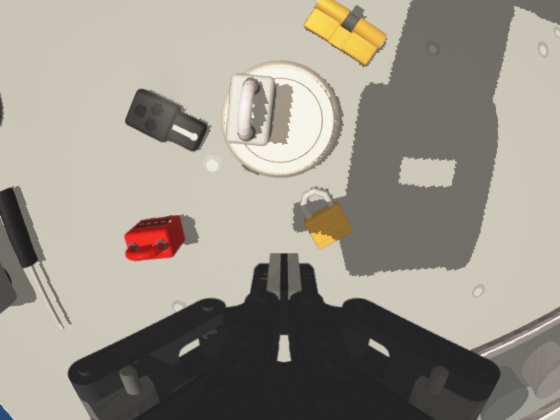

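The wrist picture shows the turntable centred near (280,120), with the steel padlock at (250,110) left of it, the red look-alike at (155,240) and the brass one at (327,222). The shut fingertips are at (284,270).

```bash
cat >> h.py <<'E'
def fcloud(d,c):
    K=c['mtx'];v,u=np.mgrid[:d.shape[0],:d.shape[1]]
    x=(u-K[0,2])/K[0,0];y=(v-K[1,2])/K[1,1];r=np.hypot(x,y);s=np.tan(r)/np.maximum(r,1e-9)
    P=np.stack([x*s*d,y*s*d,d],-1);E=c['extrinsics'];return P@E[:3,:3].T+E[:3,3]
def circ(q):
    from scipy.optimize import least_squares
    m=q.mean(0);f=lambda a:np.hypot(q[:,0]-a[0],q[:,1]-a[1])-a[2]
    return least_squares(f,[m[0],m[1],.04],loss='soft_l1',f_scale=.001).x
def measure(c,p,d,box):
    import cv2
    P=fcloud(d,c);r0,r1,c0,c1=box
    P=P[r0:r1,c0:c1];I=p[r0:r1,c0:c1];ok=d[r0:r1,c0:c1]>0
    Z=P[...,2]
    print('z hist',np.histogram(Z[ok],[-.01,.01,.025,.033,.044,.07,.085,.095,.11])[0])
    for nm,a,b in(('disc',.034,.046),('all',.02,.046)):
        m=((Z>a)&(Z<b)).astype(np.uint8)
        if nm=='disc': print('disc z',np.median(Z[m>0]))
        cn=max(cv2.findContours(m|(Z>.046).astype(np.uint8),0,1)[0],key=cv2.contourArea)[:,0]
        q=P[cn[:,1],cn[:,0]];q=q[(q[:,2]<b)];print(nm,circ(q[:,:2]).round(4))
    t=P[ok&(Z>.072)&(Z<.086)]
    print('top z',np.median(t[:,2]),len(t))
    (cx,cy),wh,an=cv2.minAreaRect((t[:,:2]*1000).astype(np.float32))
    print('lock rect mm',cx,cy,wh,an)
    a=P[ok&(Z>.092)]; print('shackle',a.mean(0))
    return P,t
E
python3 - <<'E'
from h import *
import pickle
c,p,d=pickle.load(open('w1.pkl','rb'));P,t=measure(c,p,d,(45,190,210,350))
E
```

```text
z hist [9170  902  982 6001   89 2310  124  637]
disc z 0.04023483674438179
disc [ 0.518  -0.023   0.0375]
all [ 0.518  -0.0229  0.0443]
top z 0.07987771884829867 2302
lock rect mm 505.7289733886719 -37.138980865478516 (26.271032333374023, 42.61077880859375) 66.43570709228516
shackle [ 0.5058198  -0.0367969   0.09886776]
```

Disc radius 37.5 (given 38), housing 44.3 (given 46), lock 26.3 x 42.6 at z 0.0799: all consistent with the sizes given. Shift needed is (12.3, 14.1) mm: about 17.8 along the thin axis and 5.6 along the wide one. Next I check the fingertip shape from the same depth image.

```bash
python3 - <<'E'
from h import *
import pickle
from rig import observe
c,p,d=pickle.load(open('w1.pkl','rb'));s=observe();P=fcloud(d,c)
R=np.array(s['tool_rot']);T=(P-np.array(s['position']))@R
q=T[240:330,235:335].reshape(-1,3);D=d[240:330,235:335].ravel();q=q[(D>0)&(np.abs(q[:,0])<.03)&(np.abs(q[:,1])<.03)&(q[:,2]<.19)]
for a in np.arange(.12,.176,.004):
    m=q[(q[:,2]>=a)&(q[:,2]<a+.004)]
    if len(m): print(round(a,3),len(m),'x',m[:,0].min().round(4),m[:,0].max().round(4),'y',m[:,1].min().round(4),m[:,1].max().round(4))
print(s['q'])
E
```

```text
0.12 511 x 0.0061 0.0129 y -0.0172 0.0173
0.124 700 x -0.0006 0.014 y -0.0178 0.018
0.128 547 x -0.002 0.0142 y -0.0183 0.0186
0.132 239 x -0.0073 0.0131 y -0.0184 0.0187
0.136 496 x -0.0085 0.012 y -0.007 0.0064
0.14 240 x 0.0061 0.0118 y -0.0137 0.0133
0.144 297 x 0.006 0.0119 y -0.0138 0.0132
0.148 308 x 0.0061 0.0119 y -0.0138 0.0131
0.152 269 x 0.0057 0.0115 y -0.0136 0.0134
0.156 260 x 0.0061 0.0116 y -0.0134 0.0133
0.16 212 x 0.0061 0.0115 y -0.0136 0.0136
0.164 194 x 0.006 0.0116 y -0.013 0.0125
0.168 61 x 0.0103 0.0115 y -0.0067 0.0061
[-1.53865521e+01  3.05380513e+01  7.76870290e+01  4.51209766e-04
  7.16637562e+01 -8.90857712e+01]
```

```bash
python3 - <<'E'
from h import *
import pickle
c,p,d=pickle.load(open('w1.pkl','rb'));P=fcloud(d,c)[45:190,210:350].reshape(-1,3)
a=P[P[:,2]>.084]-[.5057,-.0371,0]
print('shackle along v',(a[:,:2]@[.916,-.4]).min(),(a[:,:2]@[.916,-.4]).max(),'along u',(a[:,:2]@[.4,.916]).min(),(a[:,:2]@[.4,.916]).max())
E
python3 -m creep '[{"jaw":1,"travel":[-9,-3,0],"roll":-0.14},{"jaw":1,"travel":[-18,-6,0],"roll":-0.28},{"jaw":1,"travel":[-27,-9,0],"roll":-0.42},{"jaw":1,"travel":[-36,-12,0],"roll":-0.57},{"jaw":1,"travel":[-45,-15,0],"roll":-0.71},{"jaw":1,"travel":[-54,-18,0],"roll":-0.85},{"jaw":1,"travel":[-63,-21,0],"roll":-0.99},{"jaw":1,"travel":[-72,-24,0],"roll":-1.13},{"jaw":1,"travel":[-80,-27,0],"roll":-1.27},{"jaw":1,"travel":[-87,-29,0],"roll":-1.42},{"jaw":1,"travel":[-93,-31,0],"roll":-1.56},{"jaw":1,"travel":[-93,-31,0],"roll":-1.698}]'
```

```text
shackle along v -0.01661619378725478 0.016911546921145427 along u -0.003644885109600996 0.01992820899668207
time_s: 3.25
position: [0.491, -0.0701, 0.3016]
tool_rot: [[0.406, 0.914, 0.003], [0.914, -0.406, -0.001], [0.0, 0.003, -1.0]]
ft_force: [0.1, 0.1, -0.2]
grip_width: 0.0002
gripper_force: 0.0
```

```bash
python3 -m creep '[{"jaw":1,"travel":[0,0,-15],"roll":0},{"jaw":1,"travel":[0,0,-35],"roll":0},{"jaw":1,"travel":[0,0,-55],"roll":0},{"jaw":1,"travel":[0,0,-70],"roll":0},{"jaw":1,"travel":[0,0,-80],"roll":0},{"jaw":1,"travel":[0,0,-82.5],"roll":0},{"jaw":1,"travel":[0,0,-82.5],"roll":0},{"jaw":1,"travel":[0,0,-82.5],"roll":0}]'
python3 - <<'E'
from rig import *
import numpy as np
s=observe();p=np.array(s['position'])*1000;R=np.array(s['tool_rot']);print(p,np.degrees(np.arctan2(R[1,0],R[0,0])))
u=np.array([.4,.9165]);print('along u',(p[:2]-[505.7,-37.1])@u,'lateral',(p[:2]-[505.7,-37.1])@[.9165,-.4])
E
```

```text
time_s: 4.05
position: [0.4917, -0.0702, 0.2181]
tool_rot: [[0.4, 0.916, 0.002], [0.916, -0.4, -0.001], [0.0, 0.002, -1.0]]
ft_force: [0.2, 0.1, 0.0]
grip_width: 0.0003
gripper_force: 0.0
[491.74253553 -70.20287641 218.10972533] 66.40148761633552
along u -35.92177201469945 lateral 0.44913437643710097
```

```bash
python3 -m creep '[{"jaw":1,"travel":[1.6,3.7,0],"roll":0},{"jaw":1,"travel":[2.8,6.4,0],"roll":0},{"jaw":1,"travel":[3.6,8.2,0],"roll":0},{"jaw":1,"travel":[4.0,9.2,0],"roll":0},{"jaw":1,"travel":[4.4,10.1,0],"roll":0},{"jaw":1,"travel":[4.8,11.0,0],"roll":0},{"jaw":1,"travel":[5.2,11.9,0],"roll":0},{"jaw":1,"travel":[5.6,12.8,0],"roll":0},{"jaw":1,"travel":[6.0,13.7,0],"roll":0},{"jaw":1,"travel":[6.4,14.7,0],"roll":0},{"jaw":1,"travel":[6.8,15.6,0],"roll":0},{"jaw":1,"travel":[7.2,16.5,0],"roll":0}]'
python3 - <<'E'
from rig import *
from h import *
import cv2,pickle
c=camera_params('wrist');p,d=get_image('wrist');pickle.dump((c,p,d),open('w2.pkl','wb'))
cv2.imwrite('pics/w2.png',p[...,::-1])
q=np.array(observe()['position'])*1000;print((q[:2]-[505.7,-37.1])@[.4,.9165])
P=fcloud(d,c);m=(d>0)&(P[...,2]>.074)&(P[...,2]<.085)&(np.hypot(P[...,0]-.515,P[...,1]+.03)<.035)
t=P[m];print(len(t),cv2.minAreaRect((t[:,:2]*1000).astype(np.float32)) if len(t) else '')
E
```

```text
time_s: 5.25
position: [0.4988, -0.0536, 0.2172]
tool_rot: [[0.4, 0.916, -0.0], [0.916, -0.4, -0.0], [-0.0, -0.0, -1.0]]
ft_force: [-1.0, -1.5, -0.6]
grip_width: -0.0001
gripper_force: 0.7
-17.77505224091382
5775 ((504.8930358886719, -39.45036315917969), (43.95870590209961, 42.230709075927734), 66.41610717773438)
```

View pics/w2.png

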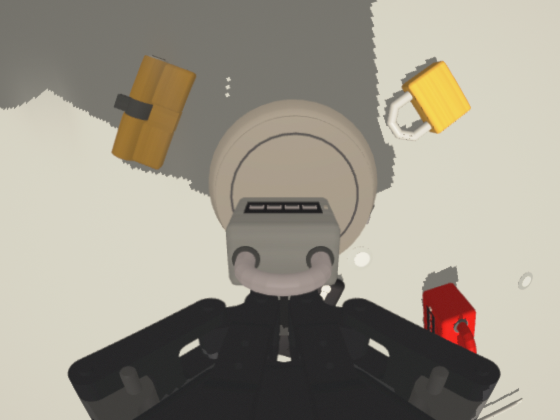

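The picture shows the lock upright and square to the fist, with its body top at about (283,240) and the dials facing away. The turntable ring is centred near (294,190). The lock has moved 6.5 mm, and 11.3 mm remain in this direction.

```bash
python3 -m creep '[{"jaw":1,"travel":[0.4,0.9,0],"roll":0},{"jaw":1,"travel":[0.8,1.9,0],"roll":0},{"jaw":1,"travel":[1.2,2.8,0],"roll":0},{"jaw":1,"travel":[1.6,3.7,0],"roll":0},{"jaw":1,"travel":[2.0,4.6,0],"roll":0},{"jaw":1,"travel":[2.4,5.6,0],"roll":0},{"jaw":1,"travel":[2.8,6.5,0],"roll":0},{"jaw":1,"travel":[3.2,7.4,0],"roll":0},{"jaw":1,"travel":[3.6,8.3,0],"roll":0},{"jaw":1,"travel":[4.0,9.2,0],"roll":0},{"jaw":1,"travel":[4.4,10.0,0],"roll":0},{"jaw":1,"travel":[4.6,10.4,0],"roll":0}]'
python3 -m creep '[{"jaw":1,"travel":[0,0,0],"roll":0},{"jaw":1,"travel":[-0.4,-0.9,0],"roll":0},{"jaw":1,"travel":[-2,-4.6,0],"roll":0},{"jaw":1,"travel":[-6,-13.8,0],"roll":0},{"jaw":1,"travel":[-8,-18.4,0],"roll":0},{"jaw":1,"travel":[-8,-18.4,20],"roll":0},{"jaw":1,"travel":[-8,-18.4,60],"roll":0},{"jaw":1,"travel":[-8,-18.4,85],"roll":0},{"jaw":1,"travel":[-8,-18.4,85],"roll":0},{"jaw":1,"travel":[-8,-18.4,85],"roll":0}]'
python3 - <<'E'
from rig import *
from h import *
import cv2,pickle
c=camera_params('wrist');p,d=get_image('wrist');pickle.dump((c,p,d),open('w3.pkl','wb'))
cv2.imwrite('pics/w3.png',p[...,::-1]);print(observe()['position'])
E
```

```text
time_s: 6.5
position: [0.5034, -0.0432, 0.2172]
tool_rot: [[0.4, 0.916, 0.0], [0.916, -0.4, -0.0], [-0.0, 0.0, -1.0]]
ft_force: [-1.7, -1.5, 0.3]
grip_width: 0.0003
gripper_force: 0.8
time_s: 7.5
position: [0.495, -0.062, 0.3022]
tool_rot: [[0.401, 0.916, 0.0], [0.916, -0.401, -0.0], [0.0, 0.0, -1.0]]
ft_force: [-0.1, 0.0, -0.7]
grip_width: 0.0003
gripper_force: 0.0
[ 0.49496529 -0.06187633  0.30148139]
```

View pics/w3.png

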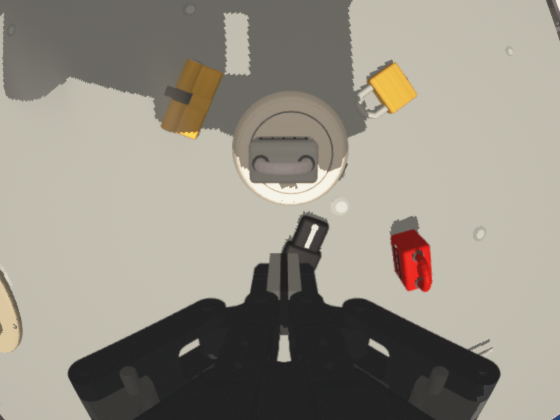

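The lock stands upright near the disc's middle (lock (283,160), disc (290,150)). I measure it now.

```bash
python3 - <<'E'
from h import *
import pickle
c,p,d=pickle.load(open('w3.pkl','rb'));measure(c,p,d,(75,211,215,365))
from rig import observe
s=observe();print(s['q'])
E
```

```text
z hist [9782  966 1100 5317  192 2245  131  574]
disc z 0.040174749714022295
disc [ 0.5182 -0.0227  0.0374]
all [ 0.5182 -0.0225  0.0442]
top z 0.07982918290953461 2248
lock rect mm 513.0862426757812 -20.785480499267578 (25.663246154785156, 42.43617248535156) 66.40396881103516
shackle [ 0.51300547 -0.02071814  0.09869112]
[-2.07503317e+01  2.28549584e+01  9.16970972e+01  1.37747794e-03
  6.55242561e+01  2.87742894e+00]
```

```bash
python3 -m creep '[{"jaw":1,"travel":[-2,5,0],"roll":-0.14},{"jaw":1,"travel":[-4,10,0],"roll":-0.28},{"jaw":1,"travel":[-6,15,0],"roll":-0.42},{"jaw":1,"travel":[-8,20,0],"roll":-0.56},{"jaw":1,"travel":[-10,26,0],"roll":-0.7},{"jaw":1,"travel":[-12,32,0],"roll":-0.84},{"jaw":1,"travel":[-14,38,0],"roll":-0.98},{"jaw":1,"travel":[-16,44,0],"roll":-1.12},{"jaw":1,"travel":[-18,50,0],"roll":-1.26},{"jaw":1,"travel":[-20,55,0],"roll":-1.4},{"jaw":1,"travel":[-22,58.7,0],"roll":-1.54},{"jaw":1,"travel":[-22,58.7,0],"roll":-1.571}]'
python3 -m creep '[{"jaw":1,"travel":[0,0,-15],"roll":0},{"jaw":1,"travel":[0,0,-35],"roll":0},{"jaw":1,"travel":[0,0,-55],"roll":0},{"jaw":1,"travel":[0,0,-70],"roll":0},{"jaw":1,"travel":[0,0,-80],"roll":0},{"jaw":1,"travel":[0,0,-84.5],"roll":0},{"jaw":1,"travel":[0,0,-84.5],"roll":0},{"jaw":1,"travel":[0,0,-84.5],"roll":0}]'
python3 - <<'E'
from rig import *
import numpy as np
s=observe();p=np.array(s['position'])*1000;R=np.array(s['tool_rot']);print(p,np.degrees(np.arctan2(R[1,0],R[0,0])))
r=p[:2]-[513.1,-20.8];print('along v',r@[.9165,-.4],'lateral',r@[.4,.9165])
E
```

```text
time_s: 8.75
position: [0.4729, -0.0027, 0.3009]
tool_rot: [[0.915, -0.404, -0.003], [-0.404, -0.915, 0.001], [-0.003, 0.0, -1.0]]
ft_force: [-0.3, -0.1, -0.0]
grip_width: -0.0001
gripper_force: 0.0
time_s: 9.55
position: [0.4734, -0.003, 0.218]
tool_rot: [[0.916, -0.401, 0.001], [-0.401, -0.916, -0.0], [0.001, -0.0, -1.0]]
ft_force: [-0.2, -0.3, -0.5]
grip_width: 0.0001
gripper_force: 0.0
[473.4417474   -3.03405132 218.03041153] -23.617498600631652
along v -43.4531679811523 lateral 0.4191909272725858
```

```bash
python3 -m creep '[{"jaw":1,"travel":[3.7,-1.6,0],"roll":0},{"jaw":1,"travel":[6.4,-2.8,0],"roll":0},{"jaw":1,"travel":[8.2,-3.6,0],"roll":0},{"jaw":1,"travel":[9.2,-4.0,0],"roll":0},{"jaw":1,"travel":[10.1,-4.4,0],"roll":0},{"jaw":1,"travel":[11.0,-4.8,0],"roll":0},{"jaw":1,"travel":[11.9,-5.2,0],"roll":0},{"jaw":1,"travel":[12.7,-5.6,0],"roll":0},{"jaw":1,"travel":[13.4,-5.9,0],"roll":0},{"jaw":1,"travel":[14.1,-6.2,0],"roll":0},{"jaw":1,"travel":[14.7,-6.4,0],"roll":0},{"jaw":1,"travel":[15.0,-6.6,0],"roll":0}]'
python3 -m creep '[{"jaw":1,"travel":[0,0,0],"roll":0},{"jaw":1,"travel":[-0.9,0.4,0],"roll":0},{"jaw":1,"travel":[-4.6,2,0],"roll":0},{"jaw":1,"travel":[-13.8,6,0],"roll":0},{"jaw":1,"travel":[-18.4,8,0],"roll":0},{"jaw":1,"travel":[-18.4,8,20],"roll":0},{"jaw":1,"travel":[-18.4,8,60],"roll":0},{"jaw":1,"travel":[-18.4,8,85],"roll":0},{"jaw":1,"travel":[-18.4,8,85],"roll":0},{"jaw":1,"travel":[-18.4,8,85],"roll":0}]'
python3 - <<'E'
from rig import *
from h import *
import cv2,pickle
c=camera_params('wrist');p,d=get_image('wrist');pickle.dump((c,p,d),open('w4.pkl','wb'))
cv2.imwrite('pics/w4.png',p[...,::-1]);measure(c,p,d,(75,215,215,365))
E
```

```text
time_s: 10.75
position: [0.4884, -0.0096, 0.2177]
tool_rot: [[0.916, -0.401, 0.0], [-0.401, -0.916, -0.0], [0.0, -0.0, -1.0]]
ft_force: [-2.0, 1.6, 0.8]
grip_width: 0.0001
gripper_force: 0.7
time_s: 11.75
position: [0.4694, -0.0014, 0.3027]
tool_rot: [[0.916, -0.401, 0.0], [-0.401, -0.916, -0.0], [0.0, -0.0, -1.0]]
ft_force: [0.2, 0.1, -0.2]
grip_width: -0.0004
gripper_force: 0.0
z hist [10213  1066  1119  5568     0  2226   113   608]
disc z 0.040169183655558105
disc [ 0.5182 -0.0231  0.0374]
all [ 0.5184 -0.0231  0.0442]
top z 0.07982624848018374 2226
lock rect mm 517.9054565429688 -23.529888153076172 (26.467750549316406, 41.609859466552734) 66.41291046142578
shackle [ 0.51887682 -0.02392232  0.09893836]
```

View pics/w4.png

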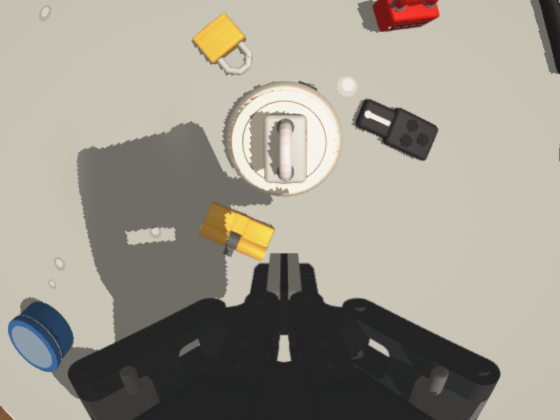

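The lock stands upright at (285,148), centred on the ring at (285,140). It measures (517.9, -23.5) against the disc centre at (518.2, -23.1), so it is off by about 0.5 mm. The hand is clear and nothing else has moved.

```bash
python3 -c "
from rig import *
print(observe()['qvel']); print(close_job())"
```

```text
[-0.03057093  0.98143427  0.17921349  0.00857072  0.14537619  0.01570869]
the job is handed in; nothing more can be done
None
```

The steel padlock stands upright about 0.5 mm from the disc centre by my last camera measurement; two low, slow pushes moved it there, the hand is clear, nothing else was touched, and I handed the job in at about 12 s.

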